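Pin the roller conveyor to the packing bench

ROBOT

A 6-joint arm with a two-finger parallel gripper is mounted at the origin on the work surface. World frame = base frame: x ahead of the robot, y to its left, z up, the work surface at z = 0. Lengths are in mm, angles in rad, forces in N, time in s.
With the tool pointing down it reaches from about 350 to 975 mm from the base axis. Payload 7.1 kg.
Tool frame: the origin (TCP) lies at the centre of the arm's flange, where the gripper is bolted on; the fingertips stand 182 mm ahead of it and the grasp point (between the pads) lies 163 mm ahead of it; z points along the fingers, y is the line along which they close (so a half turn about z gives the same grasp; the last joint's range is limited). The gripper opens to 88 mm and grips with 3 to 60 N. Pads are 20 mm wide; open, the fingers measure 115 mm over their backs; the gripper's body (75 mm by 178 mm) begins 61 mm behind the grasp point.
Start: joints at [-1.212, 0.423, 1.63, -0, 1.089, -0.019], TCP at [230.564, -580.901, 404.675] pointing down, gripper open.
Joint ranges: [-3, 3], [-0.9, 2.11], [0.09, 2.58], [-1.31, 4.45], [0.11, 2.69], [-2.54, 2.54]. Speed limits (rad/s): [2.39, 2.39, 3.01, 3.14, 3.14, 3.14].

INTERFACE

Orientations are given as a rotation vector (axis times angle).
In Python, from workcell import readout, get_image, ctrl gives the robot as it stands.
- The arm moves only by the tool step_arm, never from a script. Its argument "targets" is a list that holds one entry, the list of rows, each a list of 7 numbers: the shift along the world's x, y, z as a fraction of full scale, then the turn, a rotation vector about the world's x, y, z as a fraction of full scale, then the opening, from 0 (shut) to 1 (fully open). In form: [[[dx, dy, dz, wx, wy, wz, claw], ...]]. A call has exactly 5 rows; each row shifts and turns the commanded pose from where the row before left it; what a row does not reach is not made up. Full scale, the value 1, is 0.05 m for a shift and 4 degrees for a turn. A row lasts 1/8 s, in which the tool goes at most 62.5 mm and 10.7 degrees, less where a joint would pass 70% of its speed; a pose out of reach is approached as far as the arm can. A call with a number of a shift or a turn outside -1 to 1 is refused whole. A call with a gripper value outside its range is refused whole. The fingers move at their own pace and stop on an object; the grip force is fixed at half the most. Time passes only in rows, so rows that do not move let the fingers close, or fill a call up. It gives the time, the measured TCP pose, the force, the opening and the grip force at its end, in the units of the state.
- readout.get_obs(): the state, without advancing time (a new reading comes with each control period).
- get_image(name): name is "scene" or "top" or "wrist"; returns a dict with "pixels" (420x560x3 uint8, red, green, blue), "intrinsics" (3x3 intrinsics, pixels), "k1" (the pictures are not rectified: a ray, as slopes to the right and down, at radius r is drawn at 1 + k1 r^2 times it, then the intrinsics apply), "extrinsics" (4x4, takes a point from world to camera coordinates). Camera axes: x right, y down, z forward; pixel columns grow to the right and rows downward; lengths in mm; the calibration is good to about 2 mm. A picture is of the moment at which its call begins. There is no depth.
- ctrl.close_job(): hands the job in; it is judged then, once.
The state is a dict: "t": time; "qpos": joint angles; "qvel": joint speeds; "joint_torque": joint torques, N m; "ee_pos": TCP position; "orientation": TCP orientation; "ft_force": force on the tool from outside, world axes, zero at the start; "moment": the same for the moment, N m; "width": finger opening in mm; "grasp_force": force on a finger pad.
Only numpy, scipy, OpenCV 4.12 (cv2) and the standard library are available. Lean on these libraries where they do the work, as an engineer would, in place of code of your own. Each camera call takes 0.05 s, during which the arm holds its last target. There are 200 camera calls.

TASK

Lock the roller conveyor to the bench bracket: push the linch pin through the bracket's holes, entering from the side with the ledge, until its head is fully home against the bracket, then flip its sprung ring over the bracket so that it snaps shut over the pin's end. Work by feel and do not force the pin or the ring (stay under about 30 N on the bracket and 20 N on the ring), leave the other things on the bench where they are, and let go of everything at the end.

Things in the scene. Friction and masses are not known exactly. Their poses are not given: they have to be found in the camera images.
- hitch: Bench bracket: base plate 110 x 150 x 10 mm with an upright steel fork. Origin on the bench under the plate's middle; z up; the pin goes in along +y. The fork is clamped in a slot along x and stands up to 8 mm to either side of the plate's middle, differently each time, which this pose does NOT show: find it by feel or eye. A roller conveyor (272 mm wide, 71 high, crate to 142) begins at x = 134 mm.
- hole_near (a point): Where the mouth of the near hole would be with the fork in mid slot: bracket y = -18 mm, 70 mm up, on the near cheek's outer face. The true hole is up to 8 mm off along x only. Fork: two upright cheeks 40 mm wide (x), 88 mm high, at y -18 to -8 and +8 to +18 mm, each with a 14 mm round hole on one axis along y.
- ledge (a point): Middle (fork in mid slot; moves with the fork) of the top of the ledge before the near cheek, 54.5 mm above the bench, 14 mm wide, y -62 to -18 mm; carries the pin's head once in, about 1.5 mm play. Between the cheeks stands the conveyor's lug, 14 mm thick, 16 mm hole, hanging 2.2 to 3.2 mm low; it slides only up and down, takes about 7 N to lift; the pin's nose must wedge it up.
- pin_head (a point): Centre of the loose linch pin's head, an upright steel block 16 (x) by 36 (y) by 42 mm high, flat on the bench, to grip across x. +y is the shank's direction. The 12 mm round shank leaves the +y face, 18 mm from here and 7 mm below here; it is 48 mm long, the last 5 mm tapering to a blunt 9 mm nose. Home: the +y face on the near cheek, this point at bracket y = -36 mm. 0.23 to 0.36 kg.
- pin_tip (a point): Centre of the pin's nose end, 66 mm along +y from the head's centre and 7 mm below it; axes as the head's.
- ring: The pin's sprung ring, a U of 6 mm wire, legs 56 mm apart, 95 mm from pivot to cross bar. Origin on the pivot (parallel to the pin's x), 24 mm behind the head's centre and 7 mm below it. Leans back at a stop, 55 degrees above level; swings 125 degrees up and over until level round the fork. Its spring drives it back until 20 degrees short of shut, then snaps it shut.
- ring_bar (a point): Middle of the ring's cross bar (56 mm long, 6 mm thick, along the pin's x). At the start 78 mm behind the head's centre and 71 mm above it; shut, 71 mm ahead of it, level with the pin's axis, beyond the pin's tip. Needs at most about 4 N square to the legs; it snaps over when about 32 mm above the pin's axis on the far side.
- jar_mid (a point): Bystander, middle of a glass jar with a metal cap, 64 mm across, 95 mm high: leave alone.
- carton_mid (a point): Bystander, centre of a small cardboard carton, 110 x 80 x 60 mm: leave alone.
- tape_mid (a point): Bystander, middle of a cardboard tape core standing on end, 90 mm across, 48 mm high: leave alone.
Not all that is in view belongs to the job. Of the things that look like the part that bears pin_head, the smallest one is meant.

How it is judged:
By the outcome, as a careful person would: the job done as asked, in the order asked, and still so for the second after the job is handed in, with the robot touching nothing.
It also fails if it takes over 72 s, if anything falls off the work surface, if the arm or the gripper's body presses on something with over 40 N, if the wrist force passes 120 N, or if a joint passes its speed limit or range.

## Working session

There is one attempt and no reset: what is moved stays moved. The work goes in short steps, Python scripts to look and compute and a tool call to move; the robot and the scene stay as the last step left them, time stands still between calls to the robot, and variables do not carry over. Pictures are saved under pics/ and viewed, at most 10 in all, crops included, and the job is handed in when it is done.

Besides the shell and the picture viewer there is one more tool, called as a command line: name --argument value ..., lists and objects as JSON in quotes. step_arm: Moves the arm, as the interface text tells. Shift numbers are shares of 0.05 m and turn numbers shares of 4 degrees, none past 1 either way. Its arguments: {"type":"object","properties":{"targets":{"type":"array"}},"required":["targets"]}

```bash
mkdir -p pics
cat > h.py <<'E'
import numpy as np,cv2
from workcell import readout,get_image,ctrl
def snap(n):
    d=get_image(n); np.savez(f'{n}.npz',**{k:np.array(v) for k,v in d.items()}); return d
def load(n): return np.load(f'{n}.npz')
def ray(d,u,v):
    K=d['intrinsics'];k1=float(d['k1']);E=d['extrinsics']
    a=np.array([(u-K[0,2])/K[0,0],(v-K[1,2])/K[1,1]]);b=a.copy()
    for _ in range(20): b=a/(1+k1*(b@b))
    R=E[:3,:3];return -R.T@E[:3,3], R.T@np.array([b[0],b[1],1])
def atz(d,u,v,z):
    o,r=ray(d,u,v);return (o+r*(z-o[2])/r[2]).round(1)
def proj(d,p):
    E=d['extrinsics'];c=E[:3,:3]@np.array(p,float)+E[:3,3];b=c[:2]/c[2];b=b*(1+float(d['k1'])*(b@b))
    K=d['intrinsics'];return np.array([K[0,0]*b[0]+K[0,2],K[1,1]*b[1]+K[1,2]]).round(1)
def tri(*obs):
    A=np.zeros((3,3));B=np.zeros(3)
    for d,u,v in obs:
        o,r=ray(d,u,v);r=r/np.linalg.norm(r);P=np.eye(3)-np.outer(r,r);A+=P;B+=P@o
    return np.linalg.solve(A,B).round(1)
def save(d,name,box=None,s=1):
    im=d['pixels'][:,:,::-1]
    if box: im=im[box[1]:box[3],box[0]:box[2]]
    cv2.imwrite('pics/'+name,cv2.resize(im,None,fx=s,fy=s,interpolation=cv2.INTER_CUBIC))
E
python3 - <<'E'
from h import *
a=snap('scene');b=snap('top')
save(a,'s0.png',None,1.4);save(b,'t0.png',None,1.4)
print(readout.get_obs())
for d in (a,b): print((-d['extrinsics'][:3,:3].T@d['extrinsics'][:3,3]),d['extrinsics'][:3,:3].round(2).tolist())
E
```

```text
{'t': 0.1, 'qpos': array([-1.21197937e+00,  4.23762689e-01,  1.63061554e+00, -1.68926173e-05,
        1.08856885e+00, -1.89969453e-02]), 'qvel': array([ 4.69508133e-04, -3.81975138e-04, -1.48125065e-03,  1.88337318e-03,
       -2.20153755e-03,  3.66275400e-05]), 'joint_torque': array([-1.68276922e-03, -5.45615458e+01, -2.74324948e+01,  6.44665654e-02,
        1.88346236e-02, -1.01029457e-05]), 'ee_pos': array([ 230.49145852, -580.67576995,  403.97956212]), 'orientation': array([-3.08439295e+00, -5.89707136e-01,  3.82751892e-04]), 'ft_force': array([-1.32635512,  0.29974452, -0.59542166]), 'moment': array([-0.00756743, -0.08432503, -0.02779539]), 'grasp_force': 0.0, 'width': 87.76285390807091}
[1413.55413003  -71.56383741  823.55671553] [[0.03, 1.0, 0.0], [0.62, -0.02, -0.79], [-0.79, 0.03, -0.62]]
[ 407.59217085  -38.63009352 1200.71569773] [[-0.03, -1.0, -0.02], [-1.0, 0.03, -0.07], [0.07, 0.02, -1.0]]
```

View pics/s0.png

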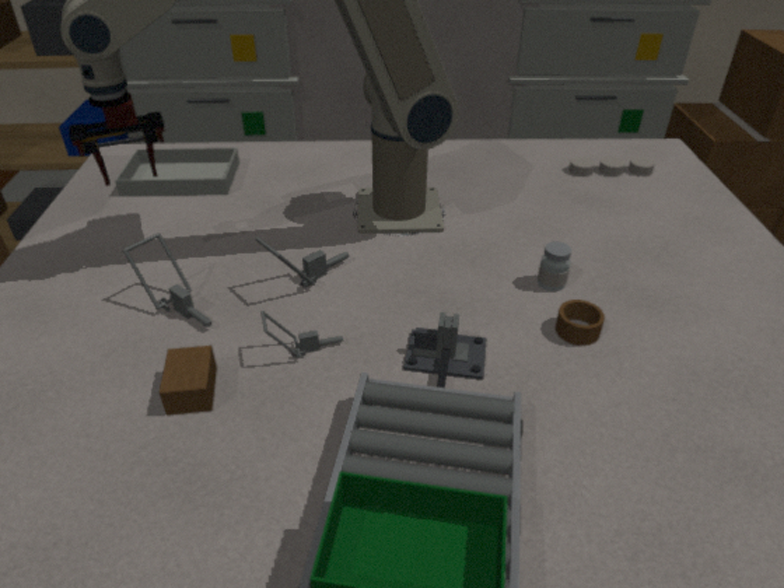

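View pics/t0.png

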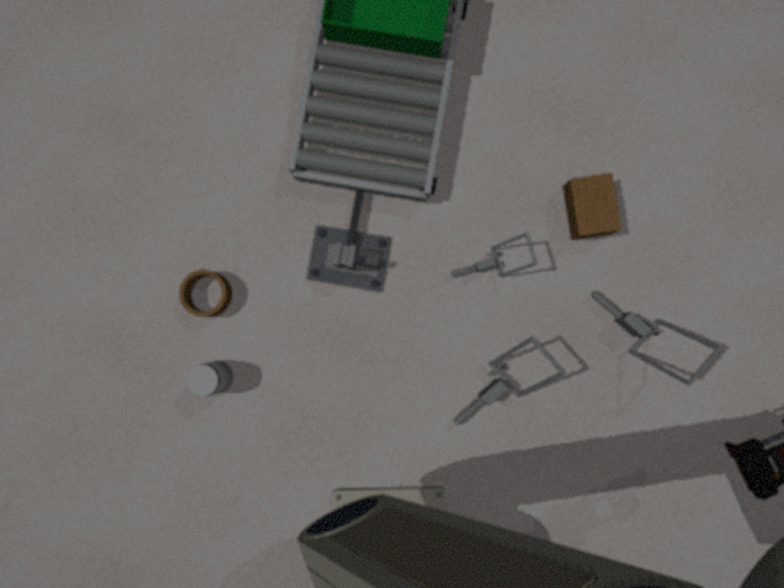

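Run:
```python
from h import *
a=load('scene');b=load('top')
A=a['pixels'][210:275,165:355,::-1];B=b['pixels'][150:220,210:400,::-1]
im=np.vstack([cv2.resize(x,None,fx=4.2,fy=4.2,interpolation=cv2.INTER_CUBIC) for x in (A,B)])
im=cv2.convertScaleAbs(im,alpha=1.6)
print(im.shape);cv2.imwrite('pics/c0.png',im)
```

```text
(567, 798, 3)
```

View pics/c0.png

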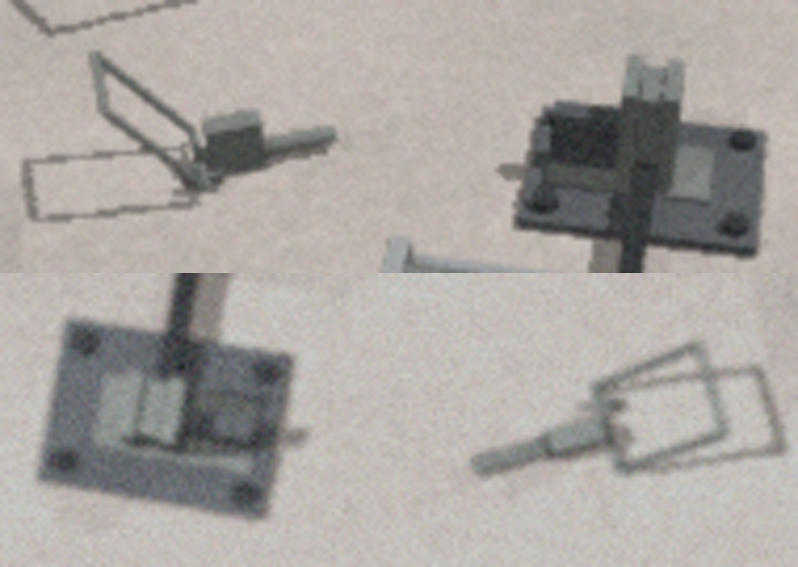

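Run:
```python
from h import *
a=load('scene');b=load('top')
T=lambda x,y:(210+x/4.2,150+(y-273)/4.2)
S=lambda x,y:(165+x/4.2,210+y/4.2)
print('head',atz(b,*T(577,438),42),atz(a,*S(232,124),42),tri((b,*T(577,438)),(a,*S(232,124))))
print('tip',atz(b,*T(475,464),14),atz(a,*S(335,133),14))
print('bar',tri((b,*T(711,390)),(a,*S(98,82))),tri((b,*T(697,346)),(a,*S(97,54))),tri((b,*T(723,435)),(a,*S(102,110))))
for p in [(68,320),(293,357),(265,517),(40,480)]: print('plate',atz(b,*T(*p),10))
for p in [(545,100),(767,130),(757,250),(517,222)]: print('plateS',atz(a,*S(*p),10))
print('fork',tri((b,*T(162,409)),(a,*S(653,78))))
for p in [(137,378),(187,375),(183,447),(133,440)]: print('forkT',atz(b,*T(*p),88))
for p in [(628,57),(685,60),(622,95),(680,98)]: print('forkS',atz(a,*S(*p),88))
# other pins
for h,t in (((635,323),(597,294)),((497,391),(459,420))): print(atz(b,h[0]/1.4,h[1]/1.4,42),atz(b,t[0]/1.4,t[1]/1.4,14))
```

```text
head [ 526.8 -198.4   42. ] [ 537.  -193.9   42. ] [ 527.6 -197.4   33.9]
tip [ 514.7 -135.7   14. ] [ 516.3 -130.1   14. ]
bar [ 548.7 -272.9   89.2] [ 570.3 -261.7  128.6] [ 525.1 -283.3   46.5]
plate [617.8 127.8  10. ]
plate [588.9 -19.4  10. ]
plate [484.4   1.8  10. ]
plate [512.9 148.2  10. ]
plateS [482.8  10.   10. ]
plateS [517.2 154.9  10. ]
plateS [626.5 131.4  10. ]
plateS [597.9 -14.8  10. ]
fork [548.4  65.9  83.6]
forkT [567.   75.3  88. ]
forkT [567.9  44.6  88. ]
forkT [523.7  48.1  88. ]
forkT [528.9  78.6  88. ]
forkS [532.7  56.8  88. ]
forkS [536.6  92.1  88. ]
forkS [568.8  49.5  88. ]
forkS [572.6  84.6  88. ]
[ 409.3 -471.3   42. ] [ 467.1 -412.6   14. ]
[ 289.1 -209.3   42. ] [ 233.1 -138.7   14. ]
```

step_arm --targets '[[[0.3,0.38,0,0,0,1,1],[0.3,0.38,0,0,0,1,1],[0.3,0.38,0,0,0,1,1],[0.3,0.38,0,0,0,1,1],[0.3,0.38,0,0,0,1,1]]]'

```text
t: 0.72
ee_pos: [306.8, -484.0, 404.8]
orientation: [2.933, 1.125, 0.0]
ft_force: [-0.0, -0.5, 0.1]
width: 87.9
grasp_force: 0.0
```

step_arm --targets '[[[0.3,0.38,0,0,0,1,1],[0.3,0.38,0,0,0,1,1],[0.3,0.38,0,0,0,1,1],[0.3,0.38,0,0,0,1,1],[0.3,0.38,0,0,0,1,1]]]'

```text
t: 1.35
ee_pos: [381.5, -388.9, 404.9]
orientation: [2.693, 1.617, 0.0]
ft_force: [0.9, 0.8, -0.1]
width: 87.9
grasp_force: 0.0
```

step_arm --targets '[[[0.3,0.38,0,0,0,1,1],[0.3,0.38,0,0,0,1,1],[0.3,0.38,0,0,0,1,1],[0.3,0.38,0,0,0,1,1],[0.3,0.38,0,0,0,1,1]]]'

```text
t: 1.98
ee_pos: [456.2, -293.8, 404.9]
orientation: [2.371, 2.061, 0.0]
ft_force: [0.4, -0.3, 0.2]
width: 87.5
grasp_force: 0.0
```

step_arm --targets '[[[0.3,0.38,0,0,0,1,1],[0.3,0.38,0,0,0,1,1],[0.3,0.38,0,0,0,1,1],[0.3,0.38,0,0,0,1,1],[0.2,0.3,0,0,0,1,1]]]'

```text
t: 2.6
ee_pos: [526.1, -202.6, 404.8]
orientation: [1.977, 2.441, 0.0]
ft_force: [0.7, -0.4, -0.8]
width: 87.3
grasp_force: 0.0
```

```bash
cat >> h.py <<'E'
from scipy.spatial.transform import Rotation as Rr
def st():
    o=readout.get_obs();R=Rr.from_rotvec(o['orientation']).as_matrix()
    g=o['ee_pos']+R[:,2]*163
    print('t%.2f tcp'%o['t'],o['ee_pos'].round(1),'grasp',g.round(1),'yawy %.2f'%np.degrees(np.arctan2(R[1,1],R[0,1])),'z',R[:,2].round(3),'F',o['ft_force'].round(1),'w %.1f gf %.1f'%(o['width'],o['grasp_force']),'q',o['qpos'].round(2))
E
python3 - <<'E'
from h import *
st();d=snap('wrist');save(d,'w0.png',None,1.4)
print((-d['extrinsics'][:3,:3].T@d['extrinsics'][:3,3]),d['extrinsics'][:3,:3].round(2).tolist())
E
```

```text
t2.60 tcp [ 526.1 -202.6  404.8] grasp [ 526.1 -202.6  241.8] yawy 12.01 z [ 0.  0. -1.] F [ 0.7 -0.4 -0.8] w 87.3 gf 0.0 q [-0.39  0.33  1.77  0.    1.04 -0.6 ]
[ 510.27290063 -130.74625367  384.85038706] [[0.98, 0.21, 0.0], [0.2, -0.94, 0.27], [0.06, -0.26, -0.96]]
```

View pics/w0.png

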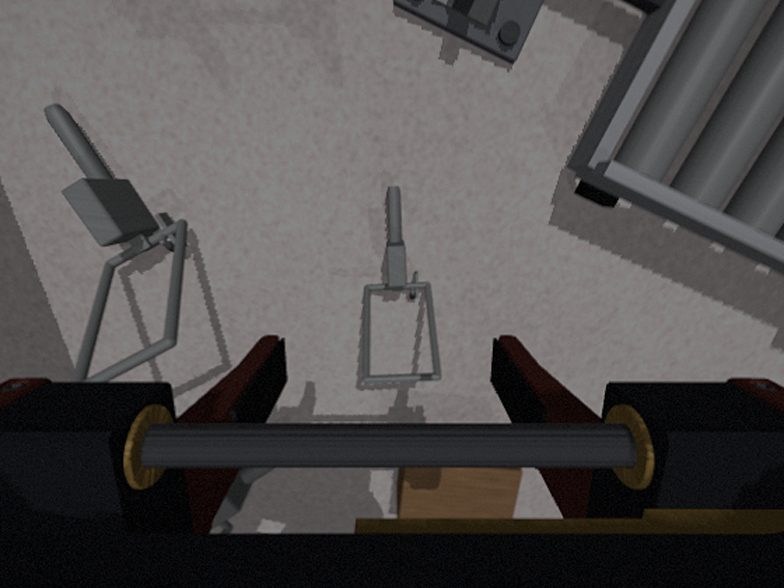

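Run:
```python
from h import *
d=load('wrist');save(d,'w0c.png',(235,125,335,285),3.7)
```

```text
(no output)
```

View pics/w0c.png

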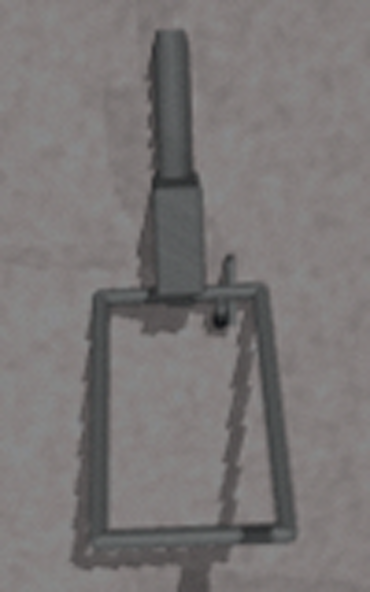

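Run:
```python
from h import *
d=load('wrist');C=lambda x,y:(235+x/3.7,125+y/3.7)
p=[atz(d,*C(*q),42)for q in [(155,186),(200,186),(206,296),(157,294)]]
for x in p:print(x)
f=(p[0]+p[1])/2;b=(p[2]+p[3])/2;v=f-b
print('headc',(f+b)/2,'len',np.linalg.norm(v),'theta',np.degrees(np.arctan2(-v[0],v[1])))
t=atz(d,*C(170,31),15);m=atz(d,*C(177,175),20);v=t-m
print('tip',t,m,np.degrees(np.arctan2(-v[0],v[1])),'tip-head',t-(f+b)/2)
l=atz(d,*C(92,538),92);r=atz(d,*C(292,535),92);v=r-l;print('bar',l,r,np.degrees(np.arctan2(v[1],v[0])))
l=atz(d,*C(95,296),14);r=atz(d,*C(268,290),14);v=r-l;print('piv',l,r,np.degrees(np.arctan2(v[1],v[0])))
```

```text
[ 520.3 -179.9   42. ]
[ 534.2 -176.9   42. ]
[ 544.  -211.5   42. ]
[ 528.3 -214.2   42. ]
headc [ 531.7   -195.625   42.   ] len 35.581069404951826 theta 14.485383187066295
tip [ 515.3 -132.7   15. ] [ 527.4 -177.8   20. ] 15.018360631150689 tip-head [-16.4    62.925 -27.   ]
bar [ 522.4 -278.8   92. ] [ 580.  -265.5   92. ] 13.001881376575577
piv [ 508.6 -226.2   14. ] [ 567.6 -211.4   14. ] 14.081933872526017
```

step_arm --targets '[[[0.108,0.14,-0.5,0,0,0.62,1],[0,0,-1,0,0,0,1],[0,0,-1,0,0,0,1],[0,0,-1,0,0,0,1],[0,0,-0.5,0,0,0,1]]]'

```text
t: 3.28
ee_pos: [529.9, -196.7, 202.3]
orientation: [-1.927, -2.477, 0.002]
ft_force: [-0.5, -0.3, 0.6]
width: 87.9
grasp_force: 0.0
```

step_arm --targets '[[[0,0,-0.36,0,0,0,1],[0,0,0,0,0,0,0],[0,0,0,0,0,0,0],[0,0,0,0,0,0,0],[0,0,0,0,0,0,0]]]'

```text
t: 3.9
ee_pos: [531.2, -198.0, 187.6]
orientation: [1.931, 2.477, 0.001]
ft_force: [0.6, 0.3, -0.2]
width: 51.0
grasp_force: 0.0
```

step_arm --targets '[[[0,0,0,0,0,0,0],[0,0,0,0,0,0,0],[0,0,0,0,0,0,0],[0,0,0,0,0,0,0],[0,0,0,0,0,0,0]]]'

```text
t: 4.53
ee_pos: [531.1, -197.9, 186.7]
orientation: [1.931, 2.478, 0.0]
ft_force: [0.3, -1.0, -0.2]
width: 16.0
grasp_force: 30.0
```

step_arm --targets '[[[0,0,0.6,0,0,0,0],[0,0,1,0,0,0,0],[0,0,1,0,0,-0.5,0],[0,0.2,0.5,0,0,-0.85,0],[-0.02,0.45,0,0,0,-0.85,0]]]'

```text
t: 5.15
ee_pos: [530.4, -165.8, 343.9]
orientation: [2.117, 2.316, 0.002]
ft_force: [0.4, -0.8, -2.7]
width: 16.0
grasp_force: 30.0
```

step_arm --targets '[[[-0.02,0.45,0,0,0,-0.85,0],[-0.02,0.45,0,0,0,-0.85,0],[-0.02,0.45,0,0,0,-0.85,0],[-0.02,0.45,0,0,0,-0.85,0],[-0.01,0.43,0,0,0,-0.85,0]]]'

```text
t: 5.78
ee_pos: [524.9, -53.1, 341.2]
orientation: [-2.437, -1.981, 0.001]
ft_force: [-0.1, -0.3, -2.4]
width: 15.9
grasp_force: 30.0
```

step_arm --targets '[[[0,0,0,0,0,0,0],[0,0,0,0,0,0,0],[0,0,0,0,0,0,0],[0,0,0,0,0,0,0],[0,0,0,0,0,0,0]]]'

```text
t: 6.4
ee_pos: [525.5, -54.2, 341.7]
orientation: [2.436, 1.983, 0.0]
ft_force: [0.2, -0.7, -3.0]
width: 15.8
grasp_force: 30.0
```

Run:
```python
from h import *
st();d=snap('wrist');save(d,'w1.png',(130,0,430,225),2.66)
```

```text
t6.40 tcp [525.5 -54.2 341.7] grasp [525.5 -54.2 178.7] yawy -11.70 z [ 0. -0. -1.] F [ 0.2 -0.7 -3. ] w 15.8 gf 30.0 q [-0.13  0.37  1.89 -0.    0.88  0.08]
```

View pics/w1.png

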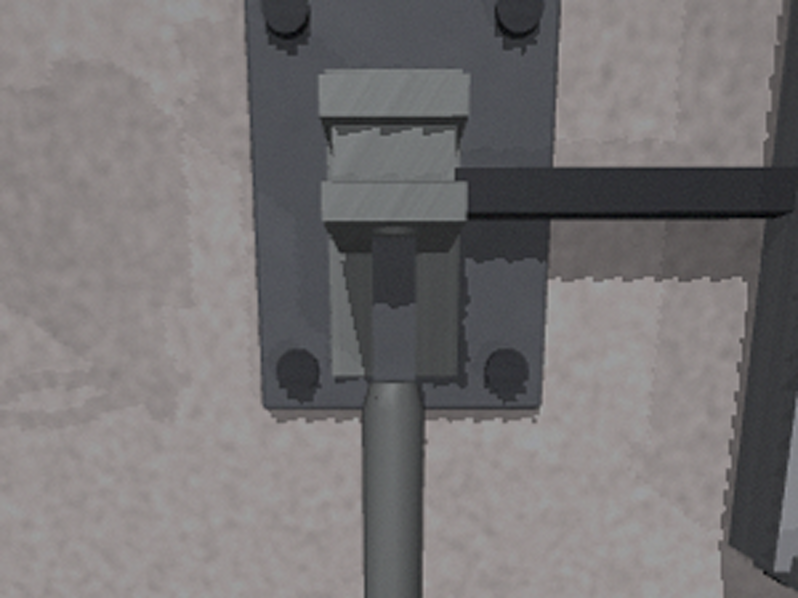

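Run:
```python
from h import *
d=load('wrist');C=lambda x,y:(130+x/2.66,y/2.66)
th=np.radians(-11.5);ex=np.array([np.cos(th),np.sin(th)]);ey=np.array([-np.sin(th),np.cos(th)])
def B(x,y,z):
    p=atz(d,*C(x,y),z)[:2];return p,(p@ex).round(1),(p@ey).round(1)
for n,x,y,z in [('n',323,221,88),('n',466,221,88),('nb',321,182,88),('nb',468,182,88),('f',321,116,88),('f',468,116,88),('fb',319,70,88),('fb',469,70,88),('ledgeL',372,240,54.5),('ledgeR',416,240,54.5),('ledgeL',372,300,54.5),('ledgeR',416,300,54.5),('tipL',366,395,169),('tipR',421,395,169),('shL',364,560,169),('shR',424,560,169),('noseend',394,384,169),('plate',268,406,10),('plate',538,406,10),('plate',255,200,10),('plate',551,200,10)]: print(n,*B(x,y,z))
```

```text
n [527.6  54.7] 506.1 158.8
n [566.4  46.7] 545.7 158.7
nb [529.3  64.4] 505.8 168.6
nb [568.6  56.3] 546.0 168.5
f [532.9  80.1] 506.2 184.7
f [571.5  72.2] 545.6 184.7
fb [534.9  90.8] 506.1 195.6
fb [573.6  82.8] 545.6 195.5
ledgeL [539.9  51.4] 518.8 158.0
ledgeR [553.6  48.6] 532.8 158.0
ledgeL [536.1  33.7] 518.6 139.9
ledgeR [550.1  30.8] 532.9 139.9
tipL [532.8  10.2] 520.1 116.2
tipR [543.1   8.1] 530.6 116.2
shL [525.5 -21.7] 519.3 83.5
shR [537.4 -24.2] 531.4 83.4
noseend [538.5  11.1] 525.5 118.2
plate [487.4   6.1] 476.4 103.1
plate [591.1 -15.3] 582.3 102.9
plate [500.8  79. ] 475.0 177.3
plate [607.1  57.1] 583.5 177.0
```

step_arm --targets '[[[0.01,0,-0.6,0,0,0,0],[0,0,-0.6,0,0,0,0],[0,0,-0.5,0,0,0,0],[0,0,-0.28,0,0,0,0],[0,0,0,0,0,0,0]]]'

```text
t: 7.08
ee_pos: [525.8, -53.9, 242.0]
orientation: [-2.435, -1.983, 0.002]
ft_force: [-0.4, 0.2, -2.3]
width: 15.8
grasp_force: 30.0
```

step_arm --targets '[[[0.04,0.196,0,0,0,0,0],[0.04,0.196,0,0,0,0,0],[0.04,0.196,0,0,0,0,0],[0,0,0,0,0,0,0],[0,0,0,0,0,0,0]]]'

```text
t: 7.7
ee_pos: [531.9, -24.3, 242.8]
orientation: [2.435, 1.985, -0.0]
ft_force: [-0.4, 0.1, -2.7]
width: 15.8
grasp_force: 30.0
```

Run:
```python
from h import *
st();d=snap('wrist');save(d,'w2.png',(180,0,380,150),4)
```

```text
t7.70 tcp [531.9 -24.3 242.8] grasp [531.9 -24.4  79.8] yawy -11.64 z [-0. -0. -1.] F [-0.4  0.1 -2.7] w 15.8 gf 30.0 q [-0.07  0.54  1.93 -0.    0.68  0.14]
```

View pics/w2.png

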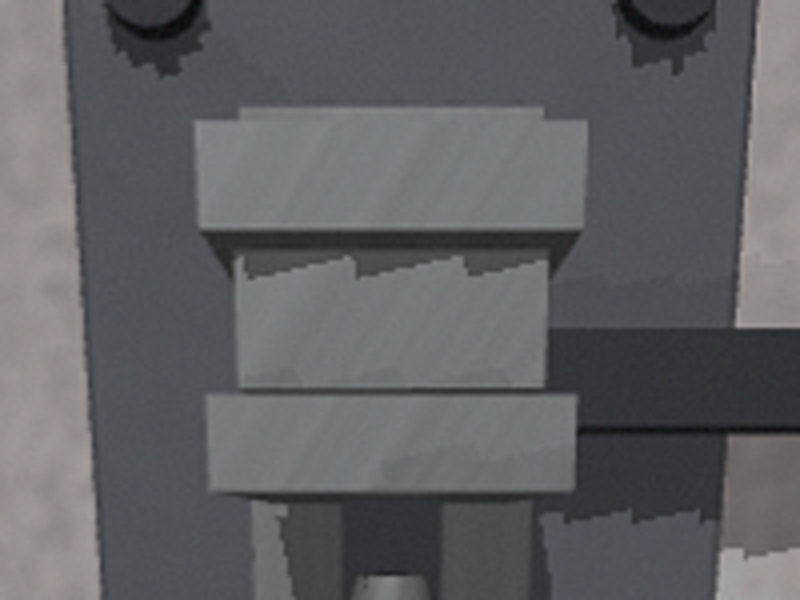

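step_arm --targets '[[[0.02,0.098,0,0,0,0,0],[0.02,0.098,0,0,0,0,0],[0.02,0.098,0,0,0,0,0],[0.02,0.098,0,0,0,0,0],[0,0,0,0,0,0,0]]]'

```text
t: 8.38
ee_pos: [536.1, -4.5, 242.7]
orientation: [2.435, 1.985, 0.0]
ft_force: [-0.0, -0.4, -2.9]
width: 15.8
grasp_force: 30.0
```

step_arm --targets '[[[0.01,0.049,0,0,0,0,0],[0.01,0.049,0,0,0,0,0],[0.01,0.049,0,0,0,0,0],[0.01,0.049,0,0,0,0,0],[0,0,0,0,0,0,0]]]'

```text
t: 9.0
ee_pos: [537.9, 5.1, 242.5]
orientation: [-2.435, -1.984, 0.0]
ft_force: [-0.3, 0.7, -5.6]
width: 16.2
grasp_force: 30.0
```

```bash
python3 -c "
from h import *
st();print(readout.get_obs()['moment'])"
```

```text
t9.00 tcp [537.9   5.1 242.5] grasp [537.8   5.1  79.5] yawy -11.66 z [-0.  0. -1.] F [-0.3  0.7 -5.6] w 16.2 gf 30.0 q [-0.01  0.54  1.91  0.    0.69  0.19]
[-0.1231884  -0.09413869  0.00222784]
```

step_arm --targets '[[[0.01,0.049,0,0,0,0,0],[0.01,0.049,0,0,0,0,0],[0.01,0.049,0,0,0,0,0],[0.01,0.049,0,0,0,0,0],[0,0,0,0,0,0,0]]]'

```text
t: 9.62
ee_pos: [539.9, 14.9, 242.5]
orientation: [-2.435, -1.984, 0.0]
ft_force: [-0.6, -0.5, -8.2]
width: 16.0
grasp_force: 30.0
```

step_arm --targets '[[[0.01,0.049,0,0,0,0,0],[0.01,0.049,0,0,0,0,0],[0,0,0,0,0,0,0],[0,0,0,0,0,0,0],[0,0,0,0,0,0,0]]]'

```text
t: 10.25
ee_pos: [540.9, 19.7, 242.6]
orientation: [-2.436, -1.984, 0.0]
ft_force: [-1.8, -1.8, -10.1]
width: 15.9
grasp_force: 30.0
```

step_arm --targets '[[[0.01,0.049,0,0,0,0,0],[0.01,0.049,0,0,0,0,0],[0.01,0.049,0,0,0,0,0],[0.01,0.049,0,0,0,0,0],[0,0,0,0,0,0,0]]]'

```text
t: 10.88
ee_pos: [543.0, 29.7, 242.7]
orientation: [-2.436, -1.984, -0.0]
ft_force: [-0.5, -1.8, -9.2]
width: 15.7
grasp_force: 30.0
```

step_arm --targets '[[[0.004,0.02,0,0,0,0,0],[0.004,0.02,0,0,0,0,0],[0.004,0.02,0,0,0,0,0],[0,0,0,0,0,0,0],[0,0,0,0,0,0,0]]]'

```text
t: 11.5
ee_pos: [543.6, 32.2, 242.7]
orientation: [2.436, 1.984, -0.0]
ft_force: [-1.0, -6.2, -8.1]
width: 15.8
grasp_force: 30.0
```

step_arm --targets '[[[0.002,0.01,0,0,0,0,0],[0.002,0.01,0,0,0,0,0],[0,0,0,0,0,0,0],[0,0,0,0,0,0,0],[0,0,0,0,0,0,0]]]'

```text
t: 12.12
ee_pos: [543.6, 32.5, 242.7]
orientation: [2.435, 1.984, -0.002]
ft_force: [-1.7, -11.7, -7.7]
width: 16.0
grasp_force: 30.0
```

step_arm --targets '[[[0.002,0.01,0,0,0,0,0],[0,0,0,0,0,0,0],[0,0,0,0,0,0,0.6],[0,0,0,0,0,0,0.6],[0,0,0,0,0,0,0.6]]]'

```text
t: 12.75
ee_pos: [544.4, 34.3, 243.3]
orientation: [2.435, 1.984, 0.003]
ft_force: [0.3, 0.1, 0.2]
width: 42.4
grasp_force: 0.0
```

step_arm --targets '[[[0,0,0,0,0,0,0.6],[0,0,0,0,0,0,0.6],[0,0,0,0,0,0,0.6],[0,0,0.2,0,0,0,0.6],[0,0,0.4,0,0,0,0.6]]]'

```text
t: 13.38
ee_pos: [543.6, 33.9, 272.8]
orientation: [-2.435, -1.983, 0.002]
ft_force: [0.5, -0.8, 0.0]
width: 52.7
grasp_force: 0.0
```

Run:
```python
from h import *
st();d=snap('wrist');s=snap('scene')
A=cv2.resize(d['pixels'][0:215,140:420,::-1],None,fx=1.9,fy=1.9,interpolation=cv2.INTER_CUBIC)[:400,:520]
B=cv2.resize(s['pixels'][190:290,255:370,::-1],None,fx=4,fy=4,interpolation=cv2.INTER_CUBIC)[:400,:270]
B=cv2.resize(s['pixels'][205:275,275:355,::-1],(270,236),interpolation=cv2.INTER_CUBIC);B=np.vstack([B,np.zeros((164,270,3),np.uint8)])
cv2.imwrite('pics/p3.png',np.hstack([A,cv2.convertScaleAbs(B,alpha=1.5)]))
```

```text
t13.38 tcp [543.6  33.9 272.8] grasp [543.4  33.9 109.8] yawy -11.68 z [-0.002 -0.    -1.   ] F [ 0.5 -0.8  0. ] w 52.7 gf 0.0 q [0.04 0.5  1.89 0.   0.76 0.24]
```

View pics/p3.png

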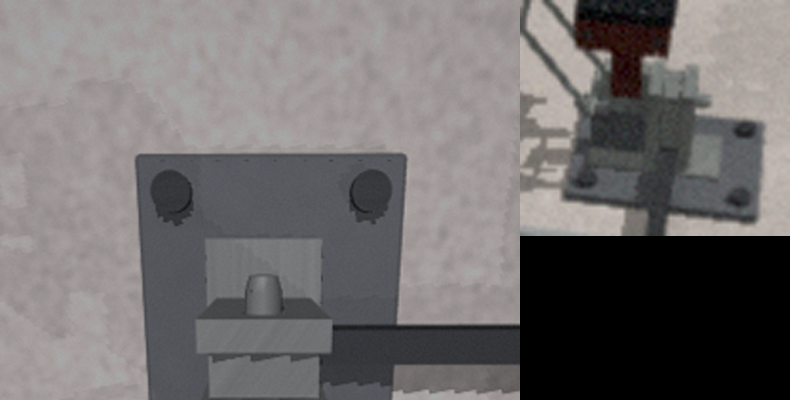

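Run:
```python
from h import *
d=load('wrist');th=np.radians(-11.5);ex=np.array([np.cos(th),np.sin(th)]);ey=np.array([-np.sin(th),np.cos(th)])
for n,x,y,z in [('tipend',264,276,69),('fb',197,319,88),('fb',332,319,88),('fn',198,353,88)]:
    p=atz(d,140+x/1.9,y/1.9,z)[:2];print(n,p,(p@ex).round(1),(p@ey).round(1))
print(proj(d,[0,0,0]))
```

```text
tipend [556.5  97.3] 525.9 206.3
fb [534.8  90. ] 506.1 194.8
fb [573.7  82. ] 545.8 194.7
fn [532.7  80.1] 506.0 184.7
[-239.4  350.6]
```

step_arm --targets '[[[0,0,1,0,0,0,0],[0,0,1,0,0,0,0],[-0.2,-0.98,0.1,0,0,0,0],[-0.2,-0.98,0,0,0,0,0],[0,0,0,0,0,0,0]]]'

```text
t: 14.1
ee_pos: [523.1, -66.5, 377.7]
orientation: [2.439, 1.979, -0.0]
ft_force: [1.0, 0.0, -0.7]
width: 6.2
grasp_force: 0.0
```

step_arm --targets '[[[0,0,-0.5,0,0,0,0],[0,0,-0.6,0,0,0,0],[0,0,0,0,0,0,0],[0,0,0,0,0,0,0],[0,0,0,0,0,0,0]]]'

```text
t: 14.72
ee_pos: [524.4, -63.9, 323.8]
orientation: [2.434, 1.984, 0.002]
ft_force: [0.1, 0.0, -0.2]
width: 0.6
grasp_force: 0.0
```

Run:
```python
from h import *
st();d=snap('wrist');s=snap('scene')
B=cv2.resize(s['pixels'][150:270,230:360,::-1],None,fx=3,fy=3,interpolation=cv2.INTER_CUBIC)
A=cv2.resize(d['pixels'][0:420:,80:480,::-1],None,fx=0.85,fy=.857)
A=A[:360]
cv2.imwrite('pics/p4.png',np.hstack([A,cv2.convertScaleAbs(B,alpha=1.5)]))
th=np.radians(-11.5);ex=np.array([np.cos(th),np.sin(th),0]);ey=np.array([-np.sin(th),np.cos(th),0])
e=readout.get_obs()['ee_pos'];print(e@ex,e@ey-177,e[2]-182)
```

```text
t14.72 tcp [524.4 -63.9 323.8] grasp [524.7 -63.9 160.8] yawy -11.65 z [ 0.002 -0.    -1.   ] F [ 0.1  0.  -0.2] w 0.6 gf 0.0 q [-0.14  0.4   1.9   0.    0.84  0.06]
526.4562993938871 -135.2122063460157 141.64491691487967
```

View pics/p4.png

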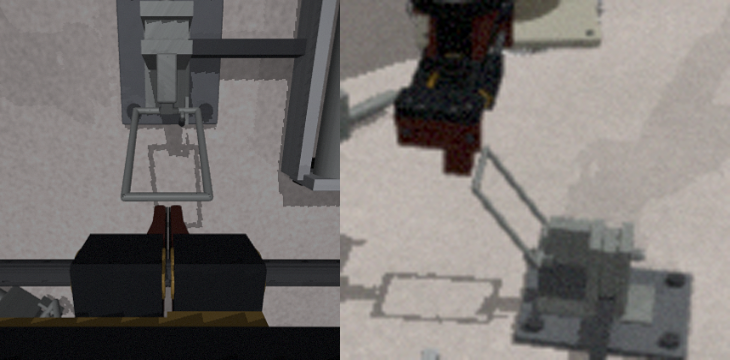

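```bash
cat > plan.py <<'E'
from h import *
th=np.radians(-11.5);ex=np.array([np.cos(th),np.sin(th),0]);ey=np.array([-np.sin(th),np.cos(th),0])
def tcp(psi,s=13,L=8):
    p=np.radians(psi);a=np.radians((psi-55)*.4);n=np.array([np.cos(a),-np.sin(a)]);d=np.array([-np.sin(a),-np.cos(a)])
    return np.array([-60-95*np.cos(p),70+95*np.sin(p)])-n*s+d*L-d*182
if __name__=='__main__':
    c=np.array([-135.2,141.6+182])
    for psi in range(55,171,5):
        t=tcp(psi)-c;w=t[0]*ey+np.array([0,0,t[1]])
        r=np.round(w/50,3);c=c+np.array([r@ey,r[2]])*50
        print(psi,r,c.round(1),'tilt .5: -0.49 0.1')
E
python3 plan.py
```

```text
55 [ 0.031  0.151 -0.036] [-127.5  321.8] tilt .5: -0.49 0.1
60 [0.052 0.256 0.096] [-114.4  326.6] tilt .5: -0.49 0.1
65 [0.054 0.264 0.08 ] [-101.   330.6] tilt .5: -0.49 0.1
70 [0.055 0.269 0.062] [-87.2 333.7] tilt .5: -0.49 0.1
75 [0.056 0.274 0.044] [-73.2 335.9] tilt .5: -0.49 0.1
80 [0.056 0.278 0.025] [-59.1 337.2] tilt .5: -0.49 0.1
85 [0.057 0.279 0.008] [-44.8 337.6] tilt .5: -0.49 0.1
90 [ 0.057  0.28  -0.011] [-30.5 337. ] tilt .5: -0.49 0.1
95 [ 0.057  0.28  -0.03 ] [-16.3 335.5] tilt .5: -0.49 0.1
100 [ 0.056  0.277 -0.049] [ -2.1 333. ] tilt .5: -0.49 0.1
105 [ 0.056  0.275 -0.067] [ 11.9 329.7] tilt .5: -0.49 0.1
110 [ 0.055  0.269 -0.085] [ 25.6 325.4] tilt .5: -0.49 0.1
115 [ 0.053  0.263 -0.102] [ 39.1 320.3] tilt .5: -0.49 0.1
120 [ 0.052  0.256 -0.12 ] [ 52.1 314.3] tilt .5: -0.49 0.1
125 [ 0.05   0.247 -0.136] [ 64.7 307.5] tilt .5: -0.49 0.1
130 [ 0.048  0.237 -0.152] [ 76.8 299.9] tilt .5: -0.49 0.1
135 [ 0.046  0.226 -0.167] [ 88.3 291.6] tilt .5: -0.49 0.1
140 [ 0.044  0.215 -0.18 ] [ 99.3 282.6] tilt .5: -0.49 0.1
145 [ 0.041  0.201 -0.194] [109.6 272.9] tilt .5: -0.49 0.1
150 [ 0.038  0.188 -0.206] [119.2 262.6] tilt .5: -0.49 0.1
155 [ 0.035  0.173 -0.216] [128.  251.8] tilt .5: -0.49 0.1
160 [ 0.032  0.158 -0.226] [136.  240.5] tilt .5: -0.49 0.1
165 [ 0.029  0.142 -0.234] [143.3 228.8] tilt .5: -0.49 0.1
170 [ 0.026  0.126 -0.242] [149.7 216.7] tilt .5: -0.49 0.1
```

step_arm --targets '[[[0.031,0.151,-0.036,0,0,0,0],[0.026,0.128,0.048,-0.245,0.05,0,0],[0.026,0.128,0.048,-0.245,0.05,0,0],[0.054,0.264,0.08,-0.49,0.1,0,0],[0,0,0,0,0,0,0]]]'

```text
t: 15.45
ee_pos: [531.2, -30.2, 330.6]
orientation: [2.397, 1.956, -0.083]
ft_force: [-1.2, -6.1, 6.1]
width: 0.3
grasp_force: 3.2
```

```bash
python3 -c "
from plan import *
st();e=readout.get_obs()['ee_pos'];print(e@ex,e@ey-177,e[2],tcp(65))"
```

```text
t15.45 tcp [531.2 -30.2 330.6] grasp [529.2 -41.6 168. ] yawy -11.57 z [-0.012 -0.07  -0.998] F [-1.2 -6.1  6.1] w 0.3 gf 3.2 q [-0.06  0.39  1.89 -0.09  0.87  0.2 ]
526.5385160206785 -100.71353711168268 330.56227199264674 [-100.97944109  330.58221867]
```

step_arm --targets '[[[0,0,0.03,0,0,0,0],[0.055,0.269,0.072,-0.49,0.1,0,0],[0.056,0.274,0.044,-0.49,0.1,0,0],[0,0,0,0,0,0,0],[0,0,0,0,0,0,0]]]'

```text
t: 16.08
ee_pos: [536.0, -3.7, 336.8]
orientation: [2.364, 1.926, -0.165]
ft_force: [-1.1, -2.4, 0.5]
width: 0.3
grasp_force: 1.6
```

```bash
python3 -c "
from plan import *
st();e=readout.get_obs()['ee_pos'];print(e@ex,e@ey-177,e[2],tcp(75))"
```

```text
t16.07 tcp [536.   -3.7 336.8] grasp [531.4 -25.9 175.4] yawy -11.67 z [-0.028 -0.136 -0.99 ] F [-1.1 -2.4  0.5] w 0.3 gf 1.6 q [ 0.    0.39  1.87 -0.17  0.91  0.31]
526.0307054655541 -73.80000149437514 336.7986522139994 [-73.24517461 335.87884777]
```

Good: forces are small now. Continuing over the top.

step_arm --targets '[[[0.056,0.278,0.03,-0.49,0.1,0,0],[0.057,0.279,0.012,-0.49,0.1,0,0],[0.057,0.28,-0.007,-0.49,0.1,0,0],[0.057,0.28,-0.026,-0.49,0.1,0,0],[0,0,0,0,0,0,0]]]'

```text
t: 16.7
ee_pos: [547.5, 52.6, 336.9]
orientation: [2.285, 1.863, -0.321]
ft_force: [-1.2, -2.7, 0.4]
width: -0.0
grasp_force: 1.3
```

step_arm --targets '[[[0.056,0.277,-0.049,-0.49,0.1,0,0],[0.056,0.275,-0.067,-0.49,0.1,0,0],[0.055,0.269,-0.085,-0.49,0.1,0,0],[0,0,0,0,0,0,0],[0,0,0,0,0,0,0]]]'

```text
t: 17.32
ee_pos: [555.8, 92.7, 327.4]
orientation: [2.224, 1.811, -0.431]
ft_force: [-0.2, -3.4, -0.6]
width: 0.7
grasp_force: 1.2
```

Run:
```python
from plan import *
st();e=readout.get_obs()['ee_pos'];print(e@ex,e@ey-177,e[2],tcp(110))
s=snap('scene');save(s,'p5.png',(230,120,380,270),3.5)
```

```text
t17.32 tcp [555.8  92.7 327.4] grasp [543.4  33.  176.2] yawy -11.69 z [-0.076 -0.366 -0.927] F [-0.2 -3.4 -0.6] w 0.7 gf 1.2 q [ 0.22  0.47  1.79 -0.4   1.08  0.65]
526.1145086496664 24.63813157157739 327.3849101803362 [ 25.62007076 325.47067538]
```

View pics/p5.png

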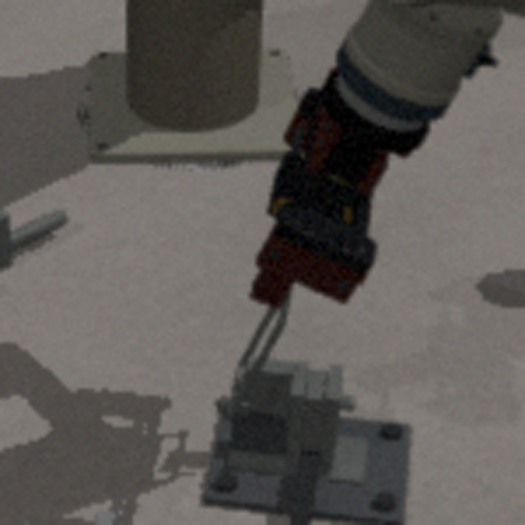

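step_arm --targets '[[[0.054,0.27,-0.112,-0.49,0.1,0,0],[0.052,0.256,-0.13,-0.49,0.1,0,0],[0.05,0.247,-0.136,-0.49,0.1,0,0],[0.048,0.237,-0.152,-0.49,0.1,0,0],[0,0,0,0,0,0,0]]]'

```text
t: 18.0
ee_pos: [566.1, 145.2, 299.9]
orientation: [2.133, 1.741, -0.572]
ft_force: [-0.1, -0.7, 1.3]
width: 0.5
grasp_force: 0.6
```

step_arm --targets '[[[0.046,0.226,-0.167,-0.49,0.1,0,0],[0.044,0.215,-0.18,-0.49,0.1,0,0],[0.041,0.201,-0.194,-0.49,0.1,0,0],[0,0,0,0,0,0,0],[0,0,0,0,0,0,0]]]'

```text
t: 18.62
ee_pos: [572.6, 176.1, 273.6]
orientation: [2.066, 1.683, -0.671]
ft_force: [-0.5, 0.3, 0.1]
width: 0.7
grasp_force: 0.3
```

Run:
```python
from plan import *
st();e=readout.get_obs()['ee_pos'];print(e@ex,e@ey-177,e[2],tcp(145))
```

```text
t18.62 tcp [572.6 176.1 273.6] grasp [553.4  82.2 141.7] yawy -11.64 z [-0.118 -0.576 -0.809] F [-0.5  0.3  0.1] w 0.7 gf 0.3 q [ 0.38  0.64  1.68 -0.54  1.25  0.87]
526.011185448471 109.77565205400282 273.5740733283513 [109.57685718 272.89992675]
```

step_arm --targets '[[[0.038,0.188,-0.206,-0.49,0.1,0,0],[0.035,0.173,-0.216,-0.49,0.1,0,0],[0,0,0,0,0,0,0],[0.032,0.158,-0.226,-0.49,0.1,0,0],[0,0,0,0,0,0,0]]]'

```text
t: 19.25
ee_pos: [577.8, 202.6, 240.3]
orientation: [1.993, 1.625, -0.766]
ft_force: [0.1, 0.6, 0.9]
width: 0.7
grasp_force: 0.0
```

Run:
```python
from plan import *
st()
d0=load('scene') # before: ring mid (psi~110)
s=snap('scene');P=d0['pixels'].astype(int)
o=(525.85)*ex+177*ey
def pt(x,y,z): return o+x*ex+y*ey+np.array([0,0,z])
for psi in (55,100,140,150,155,160,165,170,180):
    r=[]
    for sx in (-28,28):
        for rad in (50,65,80,95):
            p=np.radians(psi);u,v=proj(s,pt(sx,-60-rad*np.cos(p),70+rad*np.sin(p)))
            r.append((int(u),int(v),int(s['pixels'][int(round(v)),int(round(u))].mean())))
    print(psi,r)
```

```text
t19.25 tcp [577.8 202.6 240.3] grasp [555.8  95.5 119.3] yawy -11.60 z [-0.134 -0.657 -0.742] F [0.1 0.6 0.9] w 0.7 gf 0.0 q [ 0.43  0.73  1.63 -0.59  1.32  0.94]Traceback (most recent call last):
  File "<stdin>", line 4, in <module>
    return format.read_array(
           ~~~~~~~~~~~~~~~~~^
        bytes,
        ^^^^^^
    ...<2 lines>...
        max_header_size=self.max_header_size
        ^^^^^^^^^^^^^^^^^^^^^^^^^^^^^^^^^^^^
    )
    ^
    data = _read_bytes(fp, read_size, "array data")
    r = fp.read(size - len(data))
    data = self._read1(n)
    self._update_crc(data)
    ~~~~~~~~~~~~~~~~^^^^^^
    raise BadZipFile("Bad CRC-32 for file %r" % self.name)
zipfile.BadZipFile: Bad CRC-32 for file 'pixels.npy'
```

Run:
```python
from plan import *
s=snap('scene');G=s['pixels'].mean(2)
o=(525.85)*ex+177*ey
def pt(x,y,z): return o+x*ex+y*ey+np.array([0,0,z])
from scipy.ndimage import map_coordinates as mc
# contrast of leg/bar line vs pixels either side, for each angle
for psi in (55,60,120,140,150,155,160,165,170,175,178,180,182,185):
    out=[]
    p=np.radians(psi)
    for a,b in (((28,45),(28,93)),((-28,45),(-28,93)),((-26,95),(26,95))):
        q=[np.array(proj(s,pt(x,-60-r*np.cos(p),70+r*np.sin(p)))) for x,r in (a,b)]
        L=[q[0]+(q[1]-q[0])*t for t in np.linspace(0,1,15)];n=q[1]-q[0];n=np.array([-n[1],n[0]])/np.linalg.norm(n)
        out.append([int(np.median([mc(G,[[(c+n*k)[1]],[(c+n*k)[0]]],order=1)[0] for c in L])) for k in (-5,-3,-1.5,0,1.5,3,5)])
    print(psi,out)
```

```text
55 [[78, 88, 116, 121, 121, 120, 121], [121, 121, 121, 119, 120, 121, 120], [119, 121, 122, 122, 122, 123, 122]]
60 [[86, 119, 121, 120, 121, 120, 120], [121, 120, 119, 120, 120, 121, 120], [119, 119, 121, 121, 122, 122, 122]]
120 [[117, 116, 117, 116, 112, 98, 87], [120, 120, 120, 119, 119, 119, 118], [120, 119, 118, 119, 118, 119, 119]]
140 [[113, 82, 63, 59, 57, 57, 53], [118, 119, 119, 118, 117, 119, 117], [21, 38, 85, 113, 117, 117, 119]]
150 [[61, 55, 57, 55, 55, 55, 48], [119, 117, 118, 117, 116, 116, 82], [19, 17, 17, 17, 23, 32, 88]]
155 [[55, 55, 56, 56, 51, 47, 48], [117, 118, 117, 115, 116, 98, 59], [36, 22, 17, 17, 17, 20, 47]]
160 [[55, 58, 55, 50, 47, 48, 52], [117, 117, 115, 116, 103, 66, 54], [116, 61, 41, 20, 18, 19, 25]]
165 [[60, 55, 49, 48, 47, 50, 53], [116, 113, 108, 92, 73, 57, 54], [119, 97, 61, 64, 41, 33, 50]]
170 [[56, 48, 48, 46, 49, 56, 46], [106, 91, 75, 79, 57, 59, 56], [120, 117, 67, 74, 68, 49, 50]]
175 [[49, 48, 48, 48, 56, 48, 43], [70, 55, 79, 59, 59, 56, 62], [121, 119, 80, 67, 86, 73, 66]]
178 [[48, 47, 47, 52, 52, 42, 46], [61, 71, 67, 59, 57, 60, 62], [120, 119, 80, 67, 81, 80, 71]]
180 [[48, 47, 47, 56, 45, 43, 48], [47, 75, 67, 59, 58, 59, 59], [120, 119, 82, 64, 84, 78, 68]]
182 [[48, 47, 50, 52, 42, 44, 48], [48, 75, 61, 58, 59, 62, 56], [119, 119, 78, 64, 83, 78, 69]]
185 [[47, 48, 54, 44, 44, 46, 48], [59, 69, 57, 60, 59, 61, 51], [115, 114, 75, 66, 83, 70, 59]]
```

step_arm --targets '[[[0,0,0.5,0,0,0,0],[0.1,0.3,0.8,0,0,0,0],[0,0,0.8,0,0,0,0],[0,0,0.5,0,0,0,0],[0,0,0,0,0,0,0]]]'

```text
t: 19.98
ee_pos: [583.2, 217.0, 374.3]
orientation: [1.996, 1.623, -0.758]
ft_force: [0.3, -0.4, -0.3]
width: 0.7
grasp_force: 0.0
```

Run:
```python
from plan import *
st()
from scipy.ndimage import map_coordinates as mc
o=(525.85)*ex+177*ey
def pt(x,y,z): return o+x*ex+y*ey+np.array([0,0,z])
for nm in ('scene','wrist','top'):
  s=snap(nm);G=s['pixels'].mean(2);save(s,'fin_%s.png'%nm)
  for psi in (160,165,170,174,177,180,183,186):
    out=[];p=np.radians(psi)
    for a,b in (((28,80),(28,93)),((-28,80),(-28,93)),((-26,95),(26,95))):
        q=[np.array(proj(s,pt(x,-60-r*np.cos(p),70+r*np.sin(p)))) for x,r in (a,b)]
        L=[q[0]+(q[1]-q[0])*t for t in np.linspace(0,1,15)];n=q[1]-q[0];n=np.array([-n[1],n[0]])/np.linalg.norm(n)
        out.append([int(np.median([mc(G,[[(c+n*k)[1]],[(c+n*k)[0]]],order=1)[0] for c in L])) for k in (-8,-5,-3,-1.5,0,1.5,3,5,8)])
    print(nm,psi,q[0],out)
```

```text
t19.98 tcp [583.2 217.  374.3] grasp [561.9 110.3 252.8] yawy -11.65 z [-0.131 -0.654 -0.745] F [ 0.3 -0.4 -0.3] w 0.7 gf 0.0 q [ 0.45  0.56  1.56 -0.56  1.52  0.83]
scene 160 [332.2 218.6] [[76, 58, 73, 79, 74, 51, 51, 97, 60], [119, 117, 119, 117, 116, 116, 119, 119, 102], [119, 119, 117, 116, 119, 116, 114, 77, 98]]
scene 165 [332.9 221. ] [[71, 94, 96, 57, 50, 61, 102, 70, 54], [119, 118, 117, 116, 117, 120, 119, 115, 89], [120, 119, 109, 97, 107, 116, 112, 74, 60]]
scene 170 [333.3 223.4] [[89, 99, 53, 52, 89, 97, 64, 55, 76], [120, 117, 115, 119, 119, 118, 113, 75, 112], [121, 119, 118, 91, 84, 97, 95, 89, 56]]
scene 174 [333.5 225.4] [[113, 54, 56, 98, 88, 59, 55, 62, 82], [117, 115, 120, 119, 118, 107, 77, 110, 81], [121, 119, 119, 81, 72, 95, 92, 84, 56]]
scene 177 [333.4 226.8] [[99, 51, 95, 92, 60, 56, 54, 77, 79], [117, 118, 119, 118, 111, 79, 95, 112, 60], [121, 119, 119, 81, 68, 90, 84, 80, 54]]
scene 180 [333.3 228.3] [[65, 71, 98, 63, 56, 53, 70, 80, 82], [117, 120, 118, 114, 83, 90, 114, 92, 54], [119, 118, 117, 80, 65, 82, 82, 76, 50]]
scene 183 [333.1 229.7] [[54, 
[... 1797 characters left out ...]
9, 74]]
top 174 [230.8 189.2] [[89, 71, 58, 64, 67, 69, 79, 80, 121], [79, 79, 79, 89, 96, 96, 99, 99, 85], [79, 81, 81, 79, 74, 85, 89, 76, 74]]
top 177 [230.9 189.4] [[89, 73, 60, 62, 68, 67, 78, 80, 118], [79, 78, 78, 88, 96, 96, 99, 98, 86], [79, 81, 81, 78, 74, 86, 90, 77, 74]]
top 180 [231.1 189.6] [[89, 74, 61, 60, 69, 65, 78, 80, 113], [78, 78, 78, 87, 96, 96, 100, 98, 88], [80, 82, 81, 78, 76, 89, 90, 77, 73]]
top 183 [231.4 189.8] [[88, 74, 62, 58, 68, 62, 73, 80, 108], [78, 78, 78, 85, 96, 96, 101, 98, 91], [80, 83, 81, 77, 78, 90, 89, 76, 71]]
top 186 [231.8 190. ] [[85, 75, 63, 58, 67, 59, 69, 80, 103], [78, 78, 78, 84, 95, 96, 100, 99, 92], [80, 82, 80, 75, 82, 91, 87, 75, 69]]
```

```bash
python3 -c "
from h import *
print(ctrl.close_job())"
```

```text
the job is handed in; nothing more can be done
None
```

The linch pin is home in the bracket and the ring is snapped shut over its end. The arm is clear of everything, and I handed the job in at about 20 s. Pushing the pin home peaked at about 12 N in the readings. The highest reading on the ring was about 9 N. I checked the shut ring from image brightness, not by eye, because my picture views were used up; I did not re-check the bystanders at the end.

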